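Hold the slide carrier flush on the tilted microscope stage

TASK

Pick up the slide carrier with the orange grip and tilt it until its flat underside lies flush on the sloped dark plate of the stage, within the white outline and with its long side along the outline's long side. Press gently straight into the plate so that the springs give about half of their 10 mm travel, and finish holding it there: keep gripping and pressing, do not let go. Leave the stage's slope and everything else on the bench as they are.

Things in the scene. Friction and masses are not known exactly. Their poses are not given: they have to be found in the camera images.
- carrier_orange: Slide carrier to use, 140 g: aluminium plate 64 (x) x 90 (y) x 6 mm with an upright orange grip block in its middle, 24 (x) x 14 (y) mm, its top 45 mm above the underside. Origin: centre of the underside; z out along the block; y along the long side. The same after a half turn about z. Starts flat on the bench, left or right. Grip it across the 14 mm.
- carrier_blue: The same carrier with a blue grip block; on the other side from the orange one. Leave alone.
- stage: Tilting stage fixed to the bench: white base 120 x 150 x 22 mm, two cheeks at y = +-69 mm up to 105 mm high, black knobs outside them (to y = +-87 mm). Origin: centre of the underside. The tilt axis is along its y, 85 mm high; the plate slopes down towards its -x, the robot's side. Yaw within +-0.45 rad.
- face (a point): Centre of the upper face of the dark steel plate, 100 (x) x 122 (y) x 8 mm, 30 mm above the tilt axis, no lip; thin white outline 80 (x) x 106 (y) mm centred here. z: outward normal; y: level, along the long sides; x: up the slope. Slope 0.18 to 0.46 rad from horizontal, different each time, held by strong friction. The point moves with the plate.
- plate (a joint): How far the dark plate is pressed in along its normal, m: 0 free, 0.010 bottomed. It is carried on springs: about 1 to 2 N starts it, plus 1 N per mm. It stays parallel.
- cradle_edge (a point): Middle of the upper edge of the aluminium cradle under the dark plate, 45 mm up the slope from the tilt axis; it moves only if the slope is changed.
- bottle: Glass bottle with blue cap, 72 mm across, 150 mm tall, origin under its centre. Leave alone.
- objective: Brass objective lens standing up, 34 mm across, 45 mm tall, origin under its centre. Leave alone.
- dish: Clear shallow dish, 90 mm across, 15 mm tall, origin under its centre. Leave alone.
- marker: White marker pen with green cap, lying along its y, 125 mm long, 12 mm thick, origin under the middle of the white part. Leave alone.
- camera_body: Black camera, 55 x 125 x 96 mm with a lens 45 mm long to its -x, origin under its centre. Leave alone.
- vial_rack: White vial rack fixed at the far left, 90 x 140 x 52 mm with coloured caps, origin under its centre.

How it is judged:
By the outcome, as a careful person would: the job done as asked, in the order asked, and still so for the second after the job is handed in, while the arm keeps its last pose, push and grip.
It also fails if it takes over 48 s, if anything falls off the work surface, if the arm or the gripper's body presses on something with over 40 N, if the wrist force passes 120 N, or if a joint passes its speed limit or range.

ROBOT

A 7-joint arm with a two-finger parallel gripper is mounted at the origin on the work surface. World frame = base frame: x ahead of the robot, y to its left, z up, the work surface at z = 0. Lengths are in m, angles in rad, forces in N, time in s.
With the tool pointing down it reaches from about 0.4 to 0.875 m from the base axis. Payload 19.3 kg.
Tool frame: the origin (TCP) lies midway between the tips of the shut fingers; the grasp point (between the pads) lies 19 mm behind it; z points along the fingers, y is the line along which they close (so a half turn about z gives the same grasp; the last joint's range is limited). The gripper opens to 85 mm and grips with 20 to 120 N. Pads are 22 mm wide; open, the fingers measure 114 mm over their backs; the gripper's body (76 mm by 85 mm) begins 54 mm behind the grasp point. The pads swing forward as they close: fully open they stand 13 mm farther back than shut.
Start: joints at [-1.365, 0.521, -0.036, 1.599, 0.021, 1.021, -0.113], TCP at [0.17, 0.601, 0.231] pointing down, gripper open.
Joint ranges: [-2.91, 2.91], [-0.3, 2.13], [-1.5, 1.42], [0.17, 2.43], [-1.26, 4.41], [0.16, 1.93], [-2.52, 2.52]. Speed limits (rad/s): [1.89, 1.89, 2.39, 2.39, 3.01, 3.01, 3.01].

INTERFACE

Orientations are given as [roll, pitch, yaw] about the fixed x, y, z axes, in that order (R = Rz(yaw) Ry(pitch) Rx(roll)).
In Python, from workcell import bot gives the robot as it stands.
- The arm moves only by the tool pendant, called by a JSON object that holds its "name" and its "arguments". Schema: {"type":"object","properties":{"deltas":{"type":"array","items":{"type":"number"},"minItems":7,"maxItems":35},"force":{"type":"number"},"only":{"type":"string"},"quiet":{"type":"boolean"},"lines":{"type":"string"}},"required":["deltas"],"additionalProperties":false}. deltas is one flat list of numbers that holds 1 to 5 rows one after another, with no inner brackets; each row has 7 numbers: the finger opening in m, then dx, dy, dz in units of 20 mm, then a rotation vector rx, ry, rz in rad; each row is the pose to reach, as a shift and turn from the pose commanded when the call began, along the tool's axes at that moment; what a row does not reach only later rows make up. A row lasts 1/8 s, in which the tool goes at most 0.0625 m and 0.188 rad, less where a joint would pass 70% of its speed; a pose out of reach is approached as far as the arm can. The fingers move at their own pace and stop on an object; force is the grip in N (left out, the last holds). Time passes only in rows, so rows that do not move let the fingers close. The tool returns the time, the measured TCP pose, the force, the opening and the grip force at its end. only (a regular expression) keeps the lines of the reply that match it, lines (a string "A,B") keeps lines A to B, and quiet returns only ok. Input that does not fit is refused with a message, and nothing moves.
- bot.observe(): the state, without advancing time (a new reading comes with each control period).
- bot.grab_frame(name): name is "side" or "top" or "wrist"; returns the picture (400x640x3 uint8, blue, green, red); there is no depth.
- bot.calibration(name): a dict with "vfov" (degrees; the focal length in pixels is half the picture's height over the tangent of half this angle, whatever the lens; pixels are square), "cx", "cy" (the principal point, pixels), "eye" and "attitude" of the camera in the world. Camera axes: x right, y down, z forward; pixel columns grow to the right and rows downward; lengths in m; the calibration is good to about 2 mm. The wrist camera is an equidistant fisheye: a pixel r from the principal point sees the ray r / f radians off the axis. A picture is of the moment at which its call begins: read the wrist's pose just before it. calibration takes no time and is no camera call; for the wrist camera it gives the pose at the moment of the call.
- bot.job_done(): hands the job in; it is judged then, once.
The state is a dict: "clock": time; "qpos": joint angles; "qd": joint speeds; "joint_efforts": joint torques, N m; "position": TCP position; "tool_rot": TCP orientation; "force": force on the tool from outside, world axes, zero at the start; "moment": the same for the moment, N m; "grip_width": finger opening in m; "finger_force": force on a finger pad.
Only numpy, scipy, OpenCV 4.12 (cv2) and the standard library are available. Lean on these libraries where they do the work, as an engineer would, in place of code of your own. Each camera call takes 0.05 s, during which the arm holds its last target. There are 200 camera calls.

## Working session

There is one attempt and no reset: what is moved stays moved. The work goes in short steps, Python scripts to look and compute and a tool call to move; the robot and the scene stay as the last step left them, time stands still between calls to the robot, and variables do not carry over. Pictures are saved under pics/ and viewed, at most 10 in all, crops included, and the job is handed in when it is done.

```bash
ls; mkdir -p pics; python3 - <<'E'
from workcell import bot
import cv2
s=bot.observe();print({k:s[k] for k in('clock','position','tool_rot','force','grip_width')})
for n in('side','top','wrist'):
    cv2.imwrite(f'pics/{n}0.png',bot.grab_frame(n));print(n,bot.calibration(n))
E
```

```text
pics
workcell.py
{'clock': 0.0, 'position': array([0.17015517, 0.60104297, 0.23073986]), 'tool_rot': array([-3.14047311e+00,  8.84505986e-05,  2.86579711e+00]), 'force': array([ 0.47926949, -0.0226148 , -0.41238157]), 'grip_width': 0.08523269782327264}
side {'vfov': 47.51329735637767, 'cx': 323.4185734812591, 'cy': 200.76386168252435, 'eye': array([ 0.24220987, -0.82496961,  1.09543824]), 'attitude': array([-2.40477296, -0.00984767, -0.38260115])}
top {'vfov': 47.56772341007903, 'cx': 316.79243245277974, 'cy': 198.29873461080604, 'eye': array([0.36265375, 0.00249504, 1.27594989]), 'attitude': array([-2.92820583, -0.0054178 , -1.61968516])}
wrist {'vfov': 65.70646984690485, 'cx': 317.9494595523197, 'cy': 201.80003024017887, 'eye': array([0.10402939, 0.62059524, 0.37344161]), 'attitude': array([2.86664549e+00, 2.38980931e-03, 1.29546067e+00])}
```

View pics/top0.png

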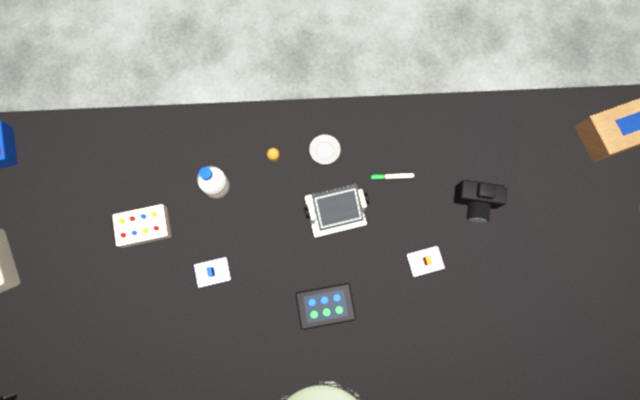

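View pics/side0.png

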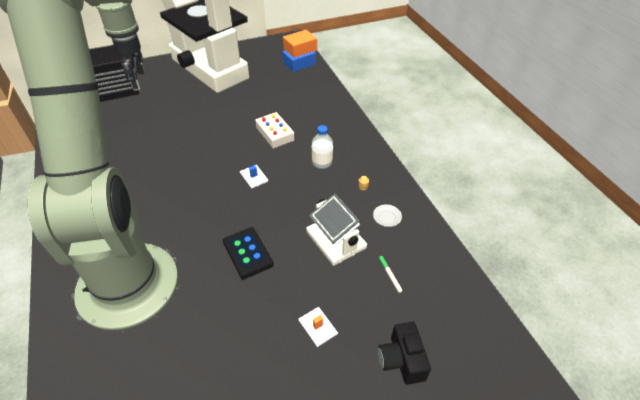

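Top: orange carrier grip at about (427,261), stage plate around (337,209), sloping toward the robot; blue carrier left at (211,271). Side: orange grip at (318,322), stage at (335,225). I'll take enlarged crops for accurate pixels.

```bash
cat > h.py <<'E'
import numpy as np, cv2
from scipy.spatial.transform import Rotation as R
from scipy.optimize import least_squares
from workcell import bot
def rot(a): return R.from_euler('xyz',a).as_matrix()
def cal(n): return bot.calibration(n)
def f(c): return 200/np.tan(np.radians(c['vfov']/2))
def proj(c,P,fish=False):
    p=(np.atleast_2d(P)-c['eye'])@rot(c['attitude'])
    if fish:
        r=np.hypot(p[:,0],p[:,1]); t=np.arctan2(r,p[:,2]); uv=p[:,:2]/r[:,None]*t[:,None]*f(c)
    else: uv=p[:,:2]/p[:,2:]*f(c)
    return uv+[c['cx'],c['cy']]
def ray(c,uv,fish=False):
    d=(np.array(uv,float)-[c['cx'],c['cy']])/f(c)
    if fish:
        t=np.linalg.norm(d); v=np.r_[d/t*np.sin(t),np.cos(t)]
    else: v=np.r_[d,1]
    return rot(c['attitude'])@v
def atz(c,uv,z,fish=False):
    v=ray(c,uv,fish); return c['eye']+v*(z-c['eye'][2])/v[2]
def crop(img,x,y,w,h,k): return cv2.resize(img[y:y+h,x:x+w],None,fx=k,fy=k,interpolation=cv2.INTER_CUBIC)
def plan(p,Rt):
    "shift/turn in tool axes from the present pose to position p, rotation Rt"
    s=bot.observe(); T=rot(s['tool_rot'])
    return np.round(T.T@(np.array(p)-s['position']),4), np.round(R.from_matrix(T.T@Rt).as_rotvec(),4)
E
python3 - <<'E'
from h import *
t=cv2.imread('pics/top0.png');s=cv2.imread('pics/side0.png')
a=np.hstack([crop(t,300,175,75,65,5),crop(s,300,185,75,80,5)[:325]])
b=np.hstack([crop(t,400,240,55,45,5),np.zeros((225,20,3),np.uint8),crop(s,292,302,55,45,5)])
b=np.hstack([b,np.zeros((225,a.shape[1]-b.shape[1],3),np.uint8)])
cv2.imwrite('pics/crops.png',np.vstack([a,b]))
c=cal('top')
for n,u,z in(('orange',(427,261),.045),('blue',(211,271),.045),('stage',(337,209),.115),('base tab',(326,306),.02),('bottle',(212,182),.1)):print(n,atz(c,u,z))
E
```

```text
orange [ 0.44164961 -0.30578416  0.045     ]
blue [0.44321027 0.27564039 0.045     ]
stage [ 0.58261039 -0.06726853  0.115     ]
base tab [ 0.33647744 -0.02786878  0.02      ]
bottle [0.67464775 0.26086289 0.1       ]
```

View pics/crops.png

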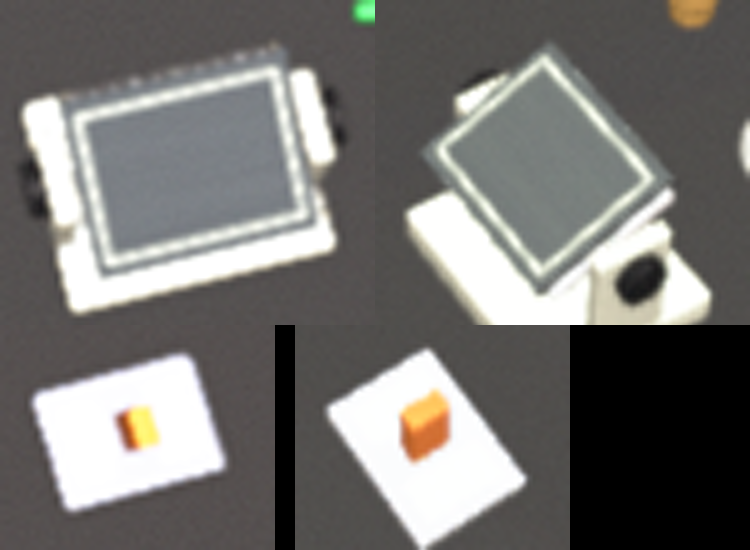

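Corner pixels read from the crop: outline corners and carrier plate corners are visible in both views. Fitting the poses now.

```bash
python3 - <<'E'
from h import *
T,S=cal('top'),cal('side')
px=lambda a,x0,y0,ox,oy:(np.array(a,float)-[ox,oy]+.5)/5-.5+[x0,y0]
ot=px([(73,113),(281,65),(311,214),(107,270)],300,175,0,0)
os_=px([(547,52),(657,178),(541,280),(436,150)],300,185,375,0)
ct=px([(33,397),(188,352),(225,468),(70,510)],400,240,0,325)
cs=px([(430,348),(526,480),(420,549),(326,410)],292,302,295,325)
sg=np.array([(1,1),(1,-1),(-1,-1),(-1,1)])
def facepose(q):
    Rf=R.from_euler('z',q[2]).as_matrix()@R.from_euler('y',-q[3]).as_matrix()
    return np.r_[q[0],q[1],.085]+Rf@[0,0,.03],Rf
def rf(q):
    p,Rf=facepose(q); P=p+np.c_[sg*[.04,.053],np.zeros(4)]@Rf.T
    return np.r_[proj(T,P)-ot,proj(S,P)-os_].ravel()
r=least_squares(rf,[.58,-.06,.2,.3]);print('stage',r.x,r.fun.round(1).reshape(-1,2).tolist(),'face',facepose(r.x)[0])
def rc(q):
    P=np.r_[q[0],q[1],.006]+np.c_[sg*[.032,.045],np.zeros(4)]@R.from_euler('z',q[2]).as_matrix().T
    return np.r_[proj(T,P)-ct,proj(S,P)-cs].ravel()
r=least_squares(rc,[.44,-.3,.2]);print('carrier',r.x,r.fun.round(1).reshape(-1,2).tolist())
E
```

```text
stage [ 0.59832082 -0.06835931  0.19885474  0.41689382] [[0.9, 0.7], [-1.2, 0.6], [-1.0, -0.1], [0.9, -1.6], [-0.3, 1.9], [-0.8, 0.4], [0.2, -1.4], [0.6, -0.0]] face [ 0.58641254 -0.07075904  0.11243053]
carrier [ 0.44437392 -0.31141938  0.21220516] [[0.5, 0.0], [0.1, 0.7], [-0.1, -0.2], [-0.0, -0.1], [-0.3, 0.2], [-0.0, -0.0], [0.4, -0.6], [0.2, -0.0]]
```

```bash
python3 - <<'E'
from h import *
s=bot.observe()
p=s['position'];Rm=rot(s['tool_rot'])
az=np.linspace(1.296,-.611,5);rr=[.625,.61,.59,.56,.543];yaw=np.linspace(2.866,.212,5);z=[.231,.23,.24,.23,.16]
for i in range(1,5):
    q=np.array([rr[i]*np.cos(az[i]),rr[i]*np.sin(az[i]),z[i]]);Rn=rot([np.pi,0,yaw[i]])
    if i==4:q[:2]=.4444,-.3114
    print((Rm.T@(q-p)).round(3),R.from_matrix(Rm.T@Rn).as_rotvec().round(3),q.round(3));p,Rm=q,Rn
E
```

```text
[-0.279 -0.082  0.001] [-0.001  0.     0.663] [0.416 0.446 0.23 ]
[-0.282 -0.034 -0.01 ] [-0.    -0.     0.664] [0.556 0.198 0.24 ]
[-0.273  0.008  0.01 ] [ 0.    -0.     0.664] [ 0.555 -0.075  0.23 ]
[-0.252  0.067  0.07 ] [-0.    -0.     0.664] [ 0.444 -0.311  0.16 ]
```

Units first: shifts go in units of 20 mm. So -0.082 m is -4.1, -0.279 m is -13.95.

{"name": "pendant", "arguments": {"deltas": [0.085, -2.8, -0.8, 0, 0, 0, 0.133, 0.085, -5.6, -1.65, 0, 0, 0, 0.265, 0.085, -8.35, -2.45, 0, 0, 0, 0.4, 0.085, -11.15, -3.3, 0, 0, 0, 0.53, 0.085, -13.95, -4.1, 0, 0, 0, 0.663]}}

```text
clock: 0.78
position: [0.4177, 0.4452, 0.2313]
tool_rot: [-3.141, -0.0, 2.199]
force: [0.3, 1.2, 0.6]
grip_width: 0.085
finger_force: 0.0
```

{"name": "pendant", "arguments": {"deltas": [0.085, -2.8, -0.35, -0.1, 0, 0, 0.133, 0.085, -5.6, -0.7, -0.2, 0, 0, 0.265, 0.085, -8.4, -1, -0.3, 0, 0, 0.4, 0.085, -11.25, -1.35, -0.4, 0, 0, 0.53, 0.085, -14.1, -1.7, -0.5, 0, 0, 0.664]}}

```text
clock: 1.4
position: [0.5561, 0.1972, 0.2414]
tool_rot: [-3.142, -0.0, 1.535]
force: [1.4, -0.1, -0.4]
grip_width: 0.0852
finger_force: 0.0
```

```bash
cat > snap.py <<'E'
import sys,pickle
from h import *
n=sys.argv[1]
c=cal('wrist');im=bot.grab_frame('wrist');cv2.imwrite(f'pics/{n}.png',im);pickle.dump(c,open(f'pics/{n}.pkl','wb'))
E
python3 snap.py w1
```

{"name": "pendant", "arguments": {"deltas": [0.085, -2.75, 0.1, 0.1, 0, 0, 0.133, 0.085, -5.5, 0.15, 0.2, 0, 0, 0.265, 0.085, -8.2, 0.25, 0.3, 0, 0, 0.4, 0.085, -10.9, 0.3, 0.4, 0, 0, 0.53, 0.085, -13.65, 0.4, 0.5, 0, 0, 0.664]}}

```text
clock: 2.08
position: [0.5545, -0.0757, 0.2312]
tool_rot: [-3.141, -0.0, 0.871]
force: [0.9, 0.8, 0.3]
grip_width: 0.0849
finger_force: 0.0
```

```bash
python3 snap.py w2
```

{"name": "pendant", "arguments": {"deltas": [0.085, -2.5, 0.65, 0.7, 0, 0, 0.133, 0.085, -5, 1.35, 1.4, 0, 0, 0.265, 0.085, -7.5, 2, 2.1, 0, 0, 0.4, 0.085, -10, 2.65, 2.8, 0, 0, 0.53, 0.085, -12.6, 3.35, 3.5, 0, 0, 0.664]}}

```text
clock: 2.75
position: [0.444, -0.3116, 0.1608]
tool_rot: [-3.142, -0.0, 0.207]
force: [0.9, -0.5, 0.6]
grip_width: 0.0849
finger_force: 0.0
```

```bash
python3 snap.py w3
python3 - <<'E'
import cv2,numpy as np
a=[cv2.resize(cv2.imread(f'pics/w{i}.png'),(400,250),interpolation=cv2.INTER_AREA) for i in(1,2,3)]
cv2.imwrite('pics/w123.png',np.vstack([np.hstack(a[:2]),np.hstack([a[2],0*a[2]])]))
E
```

```text
(no output)
```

View pics/w123.png

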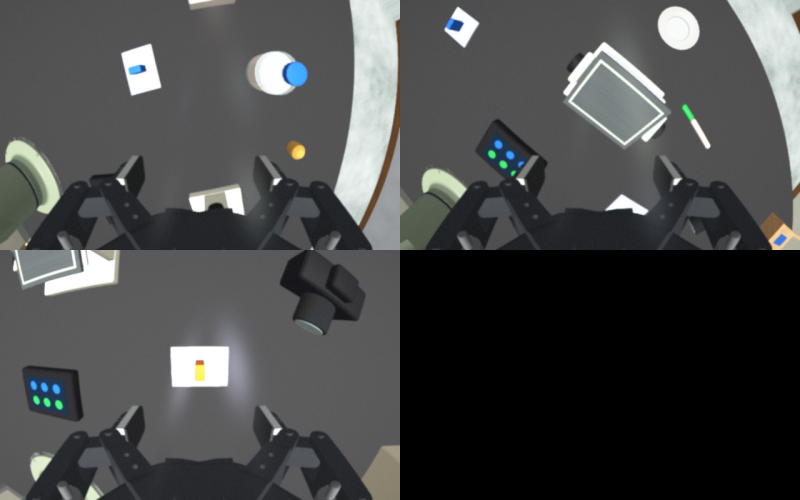

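w1–w3: the stage outline shows fully in w2 (full-res approx x 260–430, y 80–240), and carrier in w3 centred near (320,187). Enlarging.

```bash
python3 - <<'E'
from h import *
a=crop(cv2.imread('pics/w2.png'),256,70,180,180,3);b=crop(cv2.imread('pics/w3.png'),267,146,104,90,2.5)
o=np.zeros((540,800,3),np.uint8);o[:,:540]=a;o[:225,540:]=b;cv2.imwrite('pics/c2.png',o)
E
```

```text
(no output)
```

View pics/c2.png

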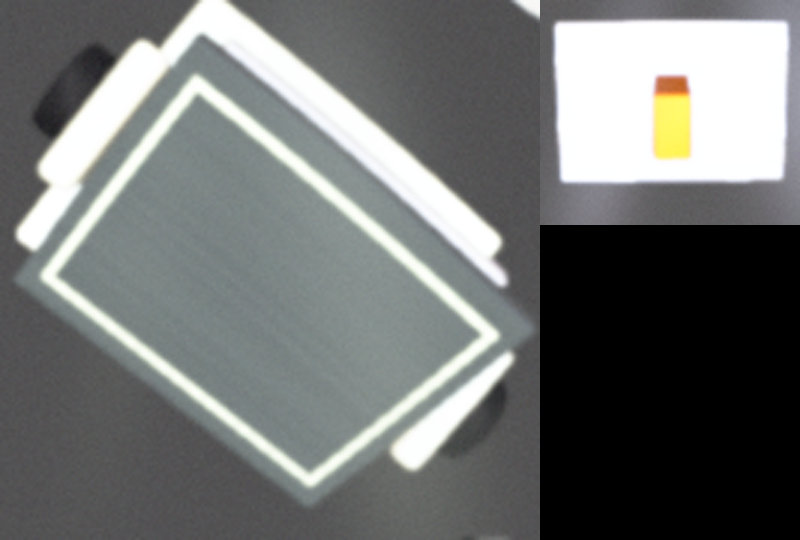

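```bash
cat > fit.py <<'E'
from h import *
import pickle
T,S=cal('top'),cal('side');W=pickle.load(open('pics/w2.pkl','rb'));W3=pickle.load(open('pics/w3.pkl','rb'))
px=lambda a,x0,y0,ox,oy,k=5:(np.array(a,float)-[ox,oy]+.5)/k-.5+[x0,y0]
ot=px([(73,113),(281,65),(311,214),(107,270)],300,175,0,0)
os_=px([(547,52),(657,178),(541,280),(436,150)],300,185,375,0)
ow=px([(197,76),(499,335),(310,488),(40,275)],256,70,0,0,3)
pw=px([(200,33),(534,330),(309,507),(15,278)],256,70,0,0,3)
sg=np.array([(1,1),(1,-1),(-1,-1),(-1,1)])
def facepose(q):
    Rf=R.from_euler('z',q[2]).as_matrix()@R.from_euler('y',-q[3]).as_matrix()
    return np.r_[q[0],q[1],.085]+Rf@[0,0,.03],Rf
def res(q,which):
    p,Rf=facepose(q)
    o=p+np.c_[sg*[.04,.053],np.zeros(4)]@Rf.T; pl=p+np.c_[sg*[.05,.061],np.zeros(4)]@Rf.T
    r=[]
    if 'w' in which: r+=[proj(W,o,True)-ow,proj(W,pl,True)-pw]
    if 't' in which: r+=[proj(T,o)-ot]
    if 's' in which: r+=[proj(S,o)-os_]
    return np.concatenate(r).ravel()
for w in('w','t','s','wts'):
    r=least_squares(res,[.58,-.06,.2,.3],args=(w,));print(w,r.x.round(4),r.fun.round(1).reshape(-1,2).tolist(),facepose(r.x)[0].round(4))
cw=px([(556,21),(788,21),(783,179),(561,182)],267,146,540,0,2.5)
# image order UL,UR,LR,LL ; try both assignments of corners
for k in range(4):
    g=np.roll(sg,k,0)
    rc=lambda q:(proj(W3,np.r_[q[0],q[1],.006]+np.c_[g*[.032,.045],np.zeros(4)]@R.from_euler('z',q[2]).as_matrix().T,True)-cw).ravel()
    r=least_squares(rc,[.444,-.311,.2])
    if r.cost<50:print('carrier',k,r.x.round(4),r.fun.round(1).tolist())
E
python3 fit.py
```

```text
w [ 0.5981 -0.0691  0.1865  0.4273] [[1.0, 1.1], [-2.0, -0.6], [-0.3, -2.1], [2.2, -0.1], [-0.5, -0.4], [1.3, -0.0], [-0.5, 1.4], [-1.4, 0.5]] [ 0.5859 -0.0714  0.1123]
t [ 0.5934 -0.0694  0.1902  0.2535] [[0.8, 0.3], [-1.3, 0.5], [-0.5, 0.5], [1.0, -1.3]] [ 0.586  -0.0708  0.114 ]
s [ 0.6003 -0.0673  0.1937  0.4675] [[-0.4, 1.5], [-1.0, 0.0], [0.4, -1.3], [1.0, 0.1]] [ 0.587  -0.0699  0.1118]
wts [ 0.5982 -0.069   0.1874  0.4268] [[1.0, 1.0], [-2.0, -0.8], [-0.2, -2.2], [2.2, -0.1], [-0.5, -0.4], [1.3, -0.2], [-0.5, 1.3], [-1.4, 0.5], [1.3, 0.7], [-0.7, 1.0], [-0.9, 0.2], [0.9, -1.7], [-0.2, 2.1], [-1.0, 0.7], [-0.1, -1.2], [0.7, 0.1]] [ 0.586  -0.0713  0.1123]
carrier 0 [ 0.4446 -0.3129  0.2125] [-0.0, 0.8, -0.2, 0.4, -0.2, -0.2, 0.4, -1.0]
carrier 2 [ 0.4446 -0.3129 -2.9291] [-0.0, 0.8, -0.2, 0.4, -0.2, -0.2, 0.4, -1.0]
```

```bash
sed -i 's/sg\*\[.04,.053\]/sg*[.04+q[4],.053+q[4]]/; s/\[.58,-.06,.2,.3\]/[.58,-.06,.2,.3,0]/' fit.py; python3 fit.py; python3 - <<'E'
from h import *
print(plan([.4446,-.3125,.013],rot([np.pi,0,.2125])))
E
```

```text
w [ 0.5985 -0.0691  0.1877  0.447   0.0014] [[0.2, -0.8], [0.3, 0.0], [0.0, -0.9], [0.6, -0.2], [-1.0, 0.3], [1.2, 0.7], [-0.4, 0.8], [-0.9, 0.3]] [ 0.5857 -0.0715  0.1121]
t [ 0.5999 -0.0683  0.1993  0.4844  0.0028] [[-0.2, 0.4], [-0.1, -0.3], [0.1, 0.4], [0.1, -0.5]] [ 0.5862 -0.071   0.1115]
s [ 0.6012 -0.0667  0.1802  0.4943  0.0028] [[-0.1, 0.0], [0.0, 0.0], [-0.0, 0.0], [0.0, -0.1]] [ 0.5872 -0.0692  0.1114]
wts [ 0.5986 -0.069   0.1884  0.4495  0.0017] [[0.1, -1.2], [0.6, -0.0], [0.1, -0.8], [0.3, -0.3], [-1.1, 0.2], [1.2, 0.6], [-0.3, 0.7], [-0.9, 0.2], [0.6, 0.4], [-0.1, 0.4], [-0.1, 0.7], [0.5, -0.9], [-0.2, 1.3], [-0.3, 0.7], [-0.1, -0.1], [0.0, 0.3]] [ 0.5858 -0.0715  0.112 ]
carrier 0 [ 0.4446 -0.3129  0.2125] [-0.0, 0.8, -0.2, 0.4, -0.2, -0.2, 0.4, -1.0]
carrier 2 [ 0.4446 -0.3129 -2.9291] [-0.0, 0.8, -0.2, 0.4, -0.2, -0.2, 0.4, -1.0]
(array([ 0.0065, -0.0045,  0.1469]), array([ 0.0023,  0.0028, -0.0191]))
```

```bash
python3 - <<'E'
from h import *
s=bot.observe();print(s['clock'],s['position'],s['tool_rot'],s['qd'].round(3) if hasattr(s['qd'],'round') else s['qd'])
print(plan([.4446,-.3125,.013],rot([np.pi,0,.2125])))
E
```

```text
2.8 [ 0.43942431 -0.31775108  0.15994305] [3.13928498e+00 2.77238370e-03 1.93436240e-01] [-0.066 -0.035  0.     0.007  0.065  0.017 -0.003]
(array([ 0.0065, -0.0045,  0.1469]), array([ 0.0023,  0.0028, -0.0191]))
```

To row units: 0.08 m is 4, 0.06 m is 3.

{"name": "pendant", "arguments": {"deltas": [0.05, 0, 0, 1.5, 0, 0, 0, 0.05, 0, 0, 3, 0, 0, 0, 0.05, 0, 0, 4, 0, 0, 0, 0.05, 0, 0, 4, 0, 0, 0, 0.05, 0, 0, 4, 0, 0, 0], "force": 80}}

```text
clock: 3.42
position: [0.4448, -0.3108, 0.082]
tool_rot: [3.141, -0.0, 0.211]
force: [-0.4, 0.7, 0.9]
grip_width: 0.0499
finger_force: 0.0
```

```bash
python3 - <<'E'
from h import *
s=bot.observe();print(s['clock'],s['position'],s['tool_rot'],s['force'])
print(plan([.4446,-.3125,.013],rot([np.pi,0,.2125])))
E
```

```text
3.425 [ 0.44481674 -0.31084585  0.08202797] [ 3.14108364e+00 -4.00898840e-04  2.10754703e-01] [-0.38575463  0.65156485  0.91974919]
(array([-0.0006,  0.0015,  0.069 ]), array([ 0.0005, -0.0004, -0.0017]))
```

{"name": "pendant", "arguments": {"deltas": [0.05, 0, 0.075, 1.5, 0, 0, 0, 0.05, 0, 0.075, 2.75, 0, 0, 0, 0.05, 0, 0.075, 3.4, 0, 0, 0, 0.05, 0, 0.075, 3.4, 0, 0, 0, 0.03, 0, 0.075, 3.4, 0, 0, 0], "force": 80}}

```text
clock: 4.05
position: [0.4453, -0.3124, 0.0143]
tool_rot: [3.141, -0.001, 0.211]
force: [0.3, -0.4, -0.1]
grip_width: 0.0332
finger_force: 0.0
```

{"name": "pendant", "arguments": {"deltas": [0, 0, 0, 0, 0, 0, 0, 0, 0, 0, 0, 0, 0, 0, 0, 0, 0, 0, 0, 0, 0, 0, 0, 0, 0, 0, 0, 0, 0, 0, 0, 0, 0, 0, 0], "force": 80}}

```text
clock: 4.68
position: [0.4454, -0.3123, 0.0143]
tool_rot: [3.141, -0.001, 0.211]
force: [-1.2, 1.2, 10.7]
grip_width: 0.0128
finger_force: 78.9
```

```bash
python3 - <<'E'
from h import *
s=bot.observe();print(s['position'],s['tool_rot'],s['force'],s['grip_width'],s['finger_force'])
E
```

```text
[ 0.44536744 -0.31225636  0.01429793] [ 3.14095931e+00 -1.19127729e-03  2.10858408e-01] [-1.22245543  1.2425004  10.66663641] 0.012756215812551333 78.94959211349487
```

{"name": "pendant", "arguments": {"deltas": [0, 0, 0, -1.5, 0, 0, 0, 0, 0, 0, -4, 0, 0, 0, 0, 0, 0, -7, 0, 0, 0, 0, 0, 0, -9, 0, 0, 0, 0, 0, 0, -9, 0, 0, 0], "force": 100}}

```text
clock: 5.3
position: [0.446, -0.3126, 0.1961]
tool_rot: [3.139, -0.004, 0.211]
force: [-0.0, -0.3, -2.4]
grip_width: 0.0126
finger_force: 97.7
```

```bash
python3 - <<'E'
from h import *
s=bot.observe();print(s['position'],s['tool_rot'],s['force'],s['moment'],s['grip_width'],s['finger_force'])
p=np.array([.5858,-.0713,.112]);Rf=R.from_euler('z',.188).as_matrix()@R.from_euler('y',-.449).as_matrix()
for h in(.08,.02):print(plan(p+Rf@[.0005,0,.0143+h],Rf@rot([np.pi,0,0])),p+Rf@[.0005,0,.0143+h])
E
```

```text
[ 0.44596075 -0.31259209  0.19609797] [ 3.13909206 -0.00410577  0.2110298 ] [-0.02074053 -0.32499376 -2.39072194] [ 0.04882653 -0.03138947  0.00356195] 0.012615059012417846 97.6529860496521
(array([ 0.1468, -0.2076, -0.001 ]), array([-0.0028,  0.4448,  0.0232])) [ 0.54603141 -0.07886584  0.19717017]
(array([ 0.1726, -0.2071,  0.0532]), array([-0.0028,  0.4448,  0.0232])) [ 0.57161641 -0.07399838  0.14311727]
```

{"name": "pendant", "arguments": {"deltas": [0, 1.45, -2.1, 0, 0, 0.09, 0.005, 0, 2.9, -4.2, 0, 0, 0.18, 0.01, 0, 4.4, -6.25, 0, 0, 0.27, 0.014, 0, 5.9, -8.35, 0, 0, 0.36, 0.019, 0, 7.35, -10.38, 0, 0, 0.445, 0.023]}}

```text
clock: 5.92
position: [0.5449, -0.0766, 0.1927]
tool_rot: [-3.136, -0.446, 0.186]
force: [2.7, 1.3, -2.1]
grip_width: 0.0121
finger_force: 97.9
```

{"name": "pendant", "arguments": {"deltas": [0, 0, 0, 0, 0, 0, 0, 0, 0, 0, 0, 0, 0, 0, 0, 0, 0, 0, 0, 0, 0]}}

```text
clock: 6.3
position: [0.545, -0.0793, 0.1931]
tool_rot: [-3.137, -0.444, 0.185]
force: [0.6, -0.5, -1.3]
grip_width: 0.0128
finger_force: 98.0
```

```bash
python3 snap.py w4
python3 - <<'E'
from h import *
cv2.imwrite('pics/t4.png',bot.grab_frame('top'));cv2.imwrite('pics/s4.png',bot.grab_frame('side'))
s=bot.observe();print(s['position'],s['tool_rot'],s['force'],s['moment'])
p=np.array([.5858,-.0713,.112]);Rf=R.from_euler('z',.188).as_matrix()@R.from_euler('y',-.449).as_matrix()
for h in(.08,.02):print(plan(p+Rf@[.0005,0,.0143+h],Rf@rot([np.pi,0,0])))
a=crop(cv2.imread('pics/w4.png'),160,20,320,240,1.6)[:, :512];b=crop(cv2.imread('pics/s4.png'),280,150,110,130,2.6)
o=np.zeros((390,800,3),np.uint8);o[:384,:512]=a;o[:338,512:798]=b[:338,:286];cv2.imwrite('pics/c4.png',o)
E
```

```text
[ 0.54514665 -0.07891937  0.19318972] [-3.13634621 -0.44457472  0.18543948] [-0.24697298  0.13352256 -1.47650945] [-0.08292433  0.58523773  0.00728871]
(array([ 0.0025,  0.0001, -0.0032]), array([-0.0041,  0.0044, -0.0023]))
(array([0.0028, 0.0003, 0.0568]), array([-0.0041,  0.0044, -0.0023]))
```

View pics/c4.png

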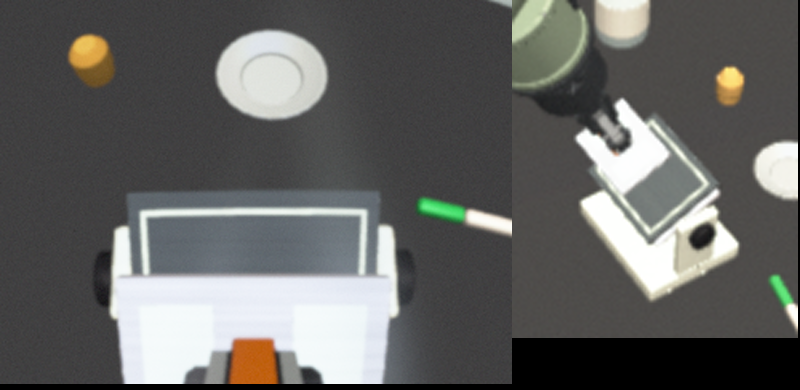

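To row units: 0.05 m is 2.5, 0.063 m is 3.15.

{"name": "pendant", "arguments": {"deltas": [0, 0.13, 0.01, 1.25, -0.004, 0.004, -0.002, 0, 0.13, 0.01, 2.5, -0.004, 0.004, -0.002, 0, 0.13, 0.01, 3.15, -0.004, 0.004, -0.002, 0, 0.13, 0.01, 3.15, -0.004, 0.004, -0.002, 0, 0.13, 0.01, 3.15, -0.004, 0.004, -0.002]}}

```text
clock: 7.08
position: [0.5741, -0.0732, 0.138]
tool_rot: [-3.141, -0.449, 0.188]
force: [-0.0, 0.7, -1.1]
grip_width: 0.0124
finger_force: 98.0
```

```bash
cat > st.py <<'E'
from h import *
import sys
ss=[]
s=bot.observe();T=rot(s['tool_rot'])
p=np.array([.5858,-.0713,.112]);Rf=R.from_euler('z',.188).as_matrix()@R.from_euler('y',-.449).as_matrix()
print('t',s['clock'],'rot',s['tool_rot'].round(4),'F tool',(T.T@s['force']).round(2),'M tool',(T.T@s['moment']).round(3),'underside in face',(Rf.T@(s['position']-p)-[.0005,0,.0143]).round(4),s['grip_width'])
E
python3 st.py; python3 snap.py w5
python3 - <<'E'
from h import *
cv2.imwrite('pics/s5.png',bot.grab_frame('side'));cv2.imwrite('pics/t5.png',bot.grab_frame('top'))
a=crop(cv2.imread('pics/w5.png'),190,110,250,140,2);b=crop(cv2.imread('pics/s5.png'),305,175,75,75,4);c=crop(cv2.imread('pics/t5.png'),295,165,90,75,4)
o=np.zeros((590,800,3),np.uint8);o[:280,:500]=a;o[:300,500:]=b;o[285:585,:360]=c;cv2.imwrite('pics/c5.png',o)
E
```

```text
t 7.075 rot [-3.1413 -0.4492  0.1878] F tool [-0.36 -0.64  1.02] M tool [-0.039 -0.628 -0.029] underside in face [0.0001 0.0004 0.0143] 0.012381270549972621
```

View pics/c5.png

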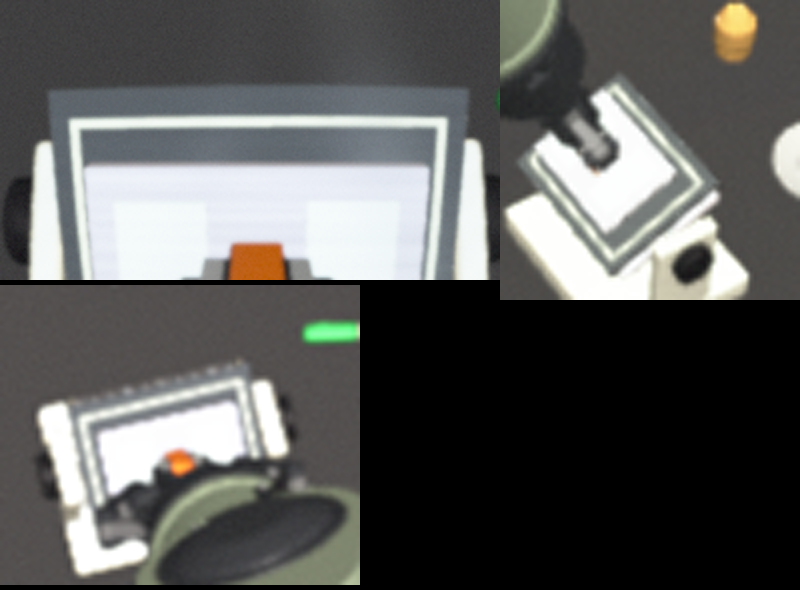

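Carrier sits centred over the outline, edges parallel (outline x 70–447, carrier 85–429 in the wrist crop). Now approach, averaging the force readings for moment sensing.

```bash
cat > st.py <<'E'
from h import *
A=[]
for i in range(8):
    s=bot.observe();T=rot(s['tool_rot']);A.append(np.r_[T.T@s['force'],T.T@s['moment'],s['position'],s['tool_rot']%(2*np.pi)]);bot.grab_frame('side')
m=np.mean(A,0);e=np.std(A,0)/8**.5
p=np.array([.5858,-.0713,.112]);Rf=R.from_euler('z',.188).as_matrix()@R.from_euler('y',-.449).as_matrix()
print('t',s['clock'],'F',m[:3].round(2),e[:3].round(2),'M',m[3:6].round(3),e[3:6].round(3),'face',(Rf.T@(m[6:9]-p)-[.0005,0,.0143]).round(4),'rot',m[9:].round(4),s['grip_width'])
E
python3 st.py
```

```text
t 7.575 F [-0.68  0.03  1.58] [0.15 0.16 0.18] M [ 0.007 -0.619  0.004] [0.012 0.008 0.012] face [0.0003 0.0009 0.0141] rot [3.142  5.8338 0.1887] 0.012924267766047501
```

{"name": "pendant", "arguments": {"deltas": [0, 0, 0, 0.25, 0, 0, 0, 0, 0, 0, 0.5, 0, 0, 0, 0, 0, 0, 0.5, 0, 0, 0]}}

```text
clock: 8.0
position: [0.5783, -0.072, 0.128]
tool_rot: [-3.14, -0.448, 0.188]
force: [-0.5, -0.1, -0.3]
grip_width: 0.0127
finger_force: 98.0
```

```bash
python3 st.py
```

```text
t 8.35 F [-0.59  0.05  1.04] [0.18 0.15 0.23] M [-0.025 -0.605  0.001] [0.013 0.013 0.01 ] face [-0.0001  0.0007  0.0037] rot [3.1423 5.8344 0.1881] 0.012418489849924124
```

{"name": "pendant", "arguments": {"deltas": [0, 0, 0, 0.1, 0, 0, 0, 0, 0, 0, 0.1, 0, 0, 0]}}

```text
clock: 8.65
position: [0.5793, -0.0717, 0.1266]
tool_rot: [-3.141, -0.449, 0.188]
force: [-0.5, -0.4, -2.2]
grip_width: 0.0127
finger_force: 98.0
```

```bash
python3 st.py
```

```text
t 9.0 F [-0.79  0.09  1.28] [0.12 0.07 0.12] M [-0.007 -0.611  0.017] [0.014 0.011 0.012] face [0.     0.0008 0.0018] rot [3.1422 5.8343 0.1883] 0.012419594080655435
```

To row units: 0.002 m is 0.1.

{"name": "pendant", "arguments": {"deltas": [0, 0, 0, 0.1, 0, 0, 0, 0, 0, 0, 0.1, 0, 0, 0], "lines": "1,1"}}

```text
clock: 9.3
```

```bash
python3 st.py
```

```text
t 9.65 F [-0.2  -0.17  0.34] [0.21 0.19 0.13] M [ 0.084 -0.473  0.002] [0.014 0.009 0.01 ] face [ 0.0001  0.0008 -0.0002] rot [3.1422 5.8342 0.1883] 0.012785916184276058
```

{"name": "pendant", "arguments": {"deltas": [0, 0, 0, 0.075, 0, 0, 0, 0, 0, 0, 0.075, 0, 0, 0], "lines": "1,1"}}

```text
clock: 9.95
```

```bash
python3 st.py
```

```text
t 10.3 F [-0.26 -0.77 -1.56] [0.16 0.16 0.16] M [ 0.108 -0.385 -0.003] [0.011 0.01  0.007] face [ 0.0001  0.0008 -0.0017] rot [3.1422 5.8342 0.1883] 0.012495095272360892
```

{"name": "pendant", "arguments": {"deltas": [0, 0, 0, 0.075, 0, 0, 0, 0, 0, 0, 0.075, 0, 0, 0], "lines": "1,1"}}

```text
clock: 10.6
```

```bash
python3 st.py
```

```text
t 10.95 F [ 0.05 -0.28 -2.97] [0.1  0.15 0.15] M [ 0.151 -0.354 -0.001] [0.008 0.01  0.009] face [ 0.0001  0.0008 -0.0032] rot [3.1422 5.8342 0.1883] 0.012269212509425045
```

{"name": "pendant", "arguments": {"deltas": [0, 0, 0, 0, 0.003, 0.006, 0, 0, 0, 0, 0, 0.006, 0.012, 0, 0, 0, 0, 0, 0.006, 0.012, 0], "lines": "1,1"}}

```text
clock: 11.38
```

```bash
python3 st.py
```

```text
t 11.725 F [-2.28 -0.4  -2.26] [0.13 0.26 0.14] M [-0.103 -1.163  0.083] [0.044 0.022 0.009] face [ 0.0009  0.0002 -0.0023] rot [3.1494 5.8247 0.1877] 0.012497400600486139
```

{"name": "pendant", "arguments": {"deltas": [0, 0, 0, 0, 0.003, 0.006, 0, 0, 0, 0, 0, 0.006, 0.012, 0, 0, 0, 0, 0, 0.006, 0.012, 0], "lines": "1,1"}}

```text
clock: 12.15
```

```bash
python3 st.py
```

```text
t 12.5 F [-0.02 -0.43 -1.35] [0.14 0.12 0.11] M [-0.018 -0.607  0.006] [0.023 0.021 0.012] face [ 0.0031 -0.0006 -0.0006] rot [3.157  5.8162 0.1882] 0.01235974267385094
```

```bash
python3 - <<'E'
from h import *
s=bot.observe();print(s['clock'],np.round(s['qpos'],3),s['position'],s['tool_rot'],s['force'])
cv2.imwrite('pics/s6.png',bot.grab_frame('side'))
E
python3 snap.py w6; python3 - <<'E'
from h import *
a=crop(cv2.imread('pics/w6.png'),190,110,250,140,2);b=crop(cv2.imread('pics/s6.png'),305,175,75,75,4)
o=np.zeros((300,800,3),np.uint8);o[:280,:500]=a;o[:300,500:]=b;cv2.imwrite('pics/c6.png',o)
E
```

```text
12.55 [ 0.088  0.487  0.02   2.16  -1.263  0.162 -0.051] [ 0.58318602 -0.07233343  0.12582792] [-3.12632855 -0.46683529  0.18841161] [-0.40554033  1.08157438  1.13578247]
```
View pics/c6.png

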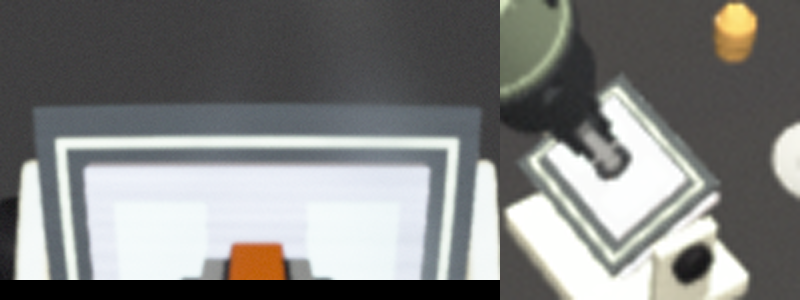

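The carrier is still firmly seated in the grip (same pixels as before), but joints 5 and 6 are at their limits (-1.26, 0.16), which made the tool drift. The carrier is the same after a half turn, so I'll retreat and use the other wrist branch.

To row units: -0.12 m is -6, -0.1 m is -5.

{"name": "pendant", "arguments": {"deltas": [0, 0, 0, -0.75, -0.01, -0.02, 0, 0, 0, 0, -2, -0.01, -0.06, 0, 0, 0, 0, -3.5, -0.01, -0.15, 0, 0, -0.5, 0, -5, -0.01, -0.3, 0, 0, -1, 0, -6, -0.01, -0.45, 0]}}

```text
clock: 13.28
position: [0.5121, -0.0877, 0.2258]
tool_rot: [-3.14, -0.012, 0.193]
force: [-0.5, 0.9, -2.7]
grip_width: 0.0127
finger_force: 98.0
```

{"name": "pendant", "arguments": {"deltas": [0, 0, 0, 0, 0, 0, 0, 0, 0, 0, 0, 0, 0, 0], "lines": "1,3"}}

```text
clock: 13.52
position: [0.5127, -0.0875, 0.2229]
tool_rot: [-3.137, -0.019, 0.193]
```

```bash
python3 - <<'E'
from h import *
import itertools
s=bot.observe();print(s['clock'],np.round(s['qpos'],3),s['position'],s['tool_rot'])
D=[([-1.365,.521,-.036,1.599,.021,1.021,-.113],[.17015517,.60104297,.23073986],[-3.14047,0,2.8658]),
([.088,.487,.02,2.16,-1.263,.162,-.051],[.583186,-.072333,.125828],[-3.12633,-.466835,.18841]),
(s['qpos'],s['position'],s['tool_rot'])]
def fk(q,sg,k=0):
    return R.from_euler('ZYZYZYZ',np.array(q)*sg)
best=[]
for c in itertools.product([1,-1],repeat=7):
    E=[R.from_matrix(rot(t)) *1 for _,_,t in D]
    F=[fk(q,c) for q,_,_ in D]
    # E = Rz(a) F C : unknown a and C ; solve with least squares over a, C
    def r(v):
        A=R.from_euler('z',v[0]);C=R.from_rotvec(v[1:])
        return np.r_[tuple((e.inv()*A*f_*C).as_rotvec() for e,f_ in zip(E,F))]
    for v0 in([0,0,0,0],[3,0,0,1.5],[1.5,0,0,-1.5],[0,3.1,0,0]):
        o=least_squares(r,v0);best.append((o.cost,c,o.x.round(3)))
best.sort(key=lambda b:b[0])
for b in best[:8]:print(b)
E
```

```text
13.525 [-0.544  0.482  0.838  1.925 -0.465  0.918 -0.855] [ 0.51272215 -0.08746558  0.22292471] [-3.13671739 -0.01922899  0.19261893]Traceback (most recent call last):
  File "<stdin>", line 11, in <module>
TypeError: Argument 'other' has incorrect type (expected scipy.spatial.transform._rotation.Rotation, got int)
```

```bash
cat > fk.py <<'E'
from h import *
import itertools
s=bot.observe()
D=[([-1.365,.521,-.036,1.599,.021,1.021,-.113],[.17015517,.60104297,.23073986],[-3.14047,0,2.8658]),
([.088,.487,.02,2.16,-1.263,.162,-.051],[.583186,-.072333,.125828],[-3.12633,-.466835,.18841]),
([-.544,.482,.838,1.925,-.465,.918,-.855],[.51272215,-.08746558,.22292471],[-3.13671739,-.01922899,.19261893])]
def fit():
    best=[];E=[R.from_matrix(rot(t)) for _,_,t in D]
    for c in itertools.product([1,-1],repeat=7):
        F=[R.from_euler('ZYZYZYZ',np.array(q)*c) for q,_,_ in D]
        def r(v):
            A=R.from_euler('z',v[0]);C=R.from_rotvec(v[1:]);return np.concatenate([(e.inv()*A*f_*C).as_rotvec() for e,f_ in zip(E,F)])
        for v0 in([0,0,0,0],[3,0,0,1.5],[1.5,0,0,-1.5],[0,3.1,0,0]):
            o=least_squares(r,v0);best.append((o.cost,c,o.x))
    best.sort(key=lambda b:b[0]);return best
if __name__=='__main__':
    for b in fit()[:6]:
        c,v=b[1],b[2]
        print(b[0],c,v.round(3))
        A=R.from_euler('z',v[0]);M=[];y=[]
        for q,p,_ in D:
            q=np.array(q)*c;f=lambda k:(A*R.from_euler('ZYZYZYZ'[:k],q[:k])).as_matrix()
            M.append(np.c_[[0,0,1],f(3)[:,2],f(5)[:,2],f(7)[:,2],f(3)[:,0]]);y.append(p)
        x,res,_,_=np.linalg.lstsq(np.vstack(M),np.concatenate(y),rcond=None);print(x.round(4),res)
E
python3 fk.py
```

```text
Traceback (most recent call last):
  File "fk.py", line 17, in <module>
    for b in fit()[:6]:
             ~~~^^
  File "fk.py", line 10, in fit
    F=[R.from_euler('ZYZYZYZ',np.array(q)*c) for q,_,_ in D]
       ~~~~~~~~~~~~^^^^^^^^^^^^^^^^^^^^^^^^^
  File "scipy/spatial/transform/_rotation.pyx", line 1413, in scipy.spatial.transform._rotation.Rotation.from_euler
ValueError: Expected axis specification to be a non-empty string of upto 3 characters, got ZYZYZYZ
```

```bash
sed -i "s/^s=bot.*/def chain(q,k=7):\n    o=R.identity()\n    for a,x in zip('zyzyzyz'[:k],q): o=o*R.from_euler(a,x)\n    return o/; s/R.from_euler('ZYZYZYZ',np.array(q)\*c)/chain(np.array(q)*c)/; s/R.from_euler('ZYZYZYZ'\[:k\],q\[:k\])/chain(q,k)/" fk.py; time python3 fk.py
```

```text
1.5513830419611426e-06 (-1, 1, -1, 1, -1, 1, -1) [-3.000e-03  1.000e-03  1.000e-03  1.567e+00]
[0.3376 0.4151 0.356  0.2261 0.1269] [0.00591228]
1.5513830419611932e-06 (-1, -1, -1, -1, -1, -1, -1) [ 3.138e+00 -3.000e-03  2.000e-03  4.709e+00]
[ 0.3376  0.4151  0.356   0.2261 -0.1269] [0.00591228]
1.5513830419612423e-06 (-1, -1, -1, -1, -1, -1, -1) [-3.145e+00  1.000e-03 -1.000e-03 -1.574e+00]
[ 0.3376  0.4151  0.356   0.2261 -0.1269] [0.00591228]
1.5513830419613617e-06 (-1, 1, -1, 1, -1, 1, -1) [-3.000e-03  1.000e-03  1.000e-03  1.567e+00]
[0.3376 0.4151 0.356  0.2261 0.1269] [0.00591228]
1.551383041961578e-06 (-1, 1, -1, 1, -1, 1, -1) [-3.000e-03 -2.000e-03 -3.000e-03 -4.716e+00]
[0.3376 0.4151 0.356  0.2261 0.1269] [0.00591228]
1.5513830419622784e-06 (-1, -1, -1, -1, -1, -1, -1) [-3.145e+00 -3.000e-03  2.000e-03  4.709e+00]
[ 0.3376  0.4151  0.356   0.2261 -0.1269] [0.00591228]
real	0m12.680s
user	0m13.087s
sys	0m0.046s
```

```bash
cat > fk2.py <<'E'
from fk import *
c=np.array([-1,1,-1,1,-1,1,-1]);C=R.from_euler('z',np.pi/2)
def cols(q):
    q=np.array(q)*c;f=lambda k:chain(q,k).as_matrix()
    return np.c_[[0,0,1],f(3)[:,2],f(3)[:,0],f(4)[:,0],f(5)[:,2],f(6)[:,0],f(7)[:,2]]
if __name__=='__main__':
    M=np.vstack([cols(q) for q,_,_ in D]);y=np.concatenate([p for _,p,_ in D])
    x0=np.array([.267,.293,.0525,-.0775,.3425,.076,.269])
    print('xarm guess err',((M@x0-y).reshape(3,3)).round(3))
    x=least_squares(lambda x:np.r_[(M@x-y)/1e-3,(x-x0)/.05],x0).x;print(x.round(4),(M@x-y).round(4))
E
python3 fk2.py
```

```text
xarm guess err [[-0.089 -0.16  -0.117]
 [-0.071  0.129 -0.13 ]
 [-0.118  0.055 -0.131]]
[ 0.4337  0.3984  0.011  -0.0322  0.3847 -0.065   0.3651] [-0.0606  0.0072  0.0047 -0.0028  0.0029  0.006   0.0088  0.0028 -0.0108]
```

```bash
cat > go.py <<'E'
from h import *
import sys
h,sl,ro,yw=map(float,sys.argv[1:5]); half=len(sys.argv)>5
s=bot.observe();print(s['clock'],'q',np.round(s['qpos'],3),s['position'].round(4),s['tool_rot'].round(3))
p=np.array([.5858,-.0713,.112]);Rf=R.from_euler('z',yw).as_matrix()@R.from_euler('y',-sl).as_matrix()@R.from_euler('x',ro).as_matrix()
o=-.0005 if 0 else .0005
Rt=Rf@rot([np.pi,0,np.pi if half else 0])
print(*plan(p+Rf@[-o if half else o,0,.0143+h],Rt))
E
python3 go.py .08 .455 0 .188; python3 - <<'E'
from fk import *
c=np.array([-1,1,-1,1,-1,1,-1])
Rf=(R.from_euler('z',.188)*R.from_euler('y',-.455)).as_matrix()
for q,_,_ in D+[(bot.observe()['qpos'],0,0)]:
    Q=chain(np.array(q)*c,4)
    for half in(0,1):
        t=Q.inv()*R.from_matrix(Rf@rot([np.pi,0,np.pi*half]))*R.from_euler('z',-np.pi/2)
        e=t.as_euler('ZYZ')*[-1,1,-1];print(half,e.round(3),'fore',Q.as_matrix()[:,2].round(3),'tool',(-Rf[:,2]).round(3))
E
```

```text
13.525 q [-0.544  0.482  0.838  1.925 -0.465  0.918 -0.855] [ 0.5127 -0.0875  0.2229] [-3.137 -0.019  0.193]
[ 0.0333 -0.0019  0.0267] [-0.0059  0.4358  0.0035]
0 [ 0.562  0.93  -3.098] fore [ 0.139  0.842 -0.522] tool [ 0.432  0.082 -0.898]
1 [0.562 0.93  0.043] fore [ 0.139  0.842 -0.522] tool [ 0.432  0.082 -0.898]
0 [-1.181  0.147 -0.132] fore [ 0.471 -0.058 -0.88 ] tool [ 0.432  0.082 -0.898]
1 [-1.181  0.147  3.01 ] fore [ 0.471 -0.058 -0.88 ] tool [ 0.432  0.082 -0.898]
0 [-0.944  0.632 -0.509] fore [ 0.699 -0.392 -0.598] tool [ 0.432  0.082 -0.898]
1 [-0.944  0.632  2.632] fore [ 0.699 -0.392 -0.598] tool [ 0.432  0.082 -0.898]
0 [-0.944  0.631 -0.51 ] fore [ 0.699 -0.391 -0.599] tool [ 0.432  0.082 -0.898]
1 [-0.944  0.631  2.632] fore [ 0.699 -0.391 -0.599] tool [ 0.432  0.082 -0.898]
```

Units first: shifts go in units of 20 mm. So 0.033 m is 1.65, 0.025 m is 1.25.

{"name": "pendant", "arguments": {"deltas": [0, 0.4, 0, 0.25, 0, 0.11, 0, 0, 0.8, -0.05, 0.5, 0, 0.22, 0, 0, 1.25, -0.05, 0.75, 0, 0.33, 0, 0, 1.65, -0.1, 1, -0.006, 0.436, 0.003, 0, 1.65, -0.1, 1, -0.006, 0.436, 0.003], "lines": "1,1"}}

```text
clock: 14.15
```

```bash
python3 go.py .02 .455 0 .188
```

```text
14.15 q [-0.277  0.32   0.484  2.2   -0.95   0.362 -0.381] [ 0.5431 -0.0807  0.2039] [-3.141 -0.452  0.184]
[-0.0005 -0.0013  0.0675] [ 0.0015  0.0028 -0.0035]
```

To row units: 0.0675 m is 3.375, 0.06 m is 3.

{"name": "pendant", "arguments": {"deltas": [0, 0, -0.05, 1, 0.001, 0.003, -0.003, 0, 0, -0.05, 2, 0.001, 0.003, -0.003, 0, 0, -0.05, 3, 0.001, 0.003, -0.003, 0, 0, -0.05, 3.375, 0.001, 0.003, -0.003, 0, 0, -0.05, 3.375, 0.001, 0.003, -0.003], "lines": "1,1"}}

```text
clock: 14.78
```

```bash
python3 go.py .01 .455 0 .188
```

```text
14.775 q [-0.073  0.451  0.213  2.174 -1.21   0.232 -0.128] [ 0.574  -0.0732  0.1434] [ 3.14  -0.454  0.192]
[-0.0026  0.0003  0.0091] [-0.0002  0.0008  0.0033]
```

To row units: 0.016 m is 0.8, 0.008 m is 0.4.

{"name": "pendant", "arguments": {"deltas": [0, 0, 0, 0.4, 0, 0, 0.001, 0, 0, 0, 0.8, 0, 0, 0.001, 0, 0, 0, 0.8, 0, 0, 0.001, 0, 0, 0, 0.8, 0, 0, 0.001, 0, 0, 0, 0.8, 0, 0, 0.001], "lines": "1,1"}}

```text
clock: 15.4
```

```bash
python3 go.py .004 .455 0 .188
```

```text
15.4 q [ 0.005  0.478  0.107  2.164 -1.236  0.181 -0.097] [ 0.5809 -0.0714  0.1298] [ 3.14  -0.456  0.192]
[-0.003   0.0008 -0.0002] [-0.0002 -0.001   0.0032]
```

{"name": "pendant", "arguments": {"deltas": [0, 0, 0, 0, 0, 0, 0, 0, 0, 0, 0, 0, 0, 0, 0, 0, 0, 0, 0, 0, 0, 0, 0, 0, 0, 0, 0, 0, 0, 0, 0, 0, 0, 0, 0], "lines": "1,1"}}

```text
clock: 16.02
```

```bash
python3 go.py .004 .455 0 .188; python3 st.py; python3 snap.py w7
python3 - <<'E'
from h import *
a=crop(cv2.imread('pics/w7.png'),170,110,290,170,2.75);cv2.imwrite('pics/c7.png',a)
E
```

```text
16.025 q [ 0.007  0.478  0.106  2.164 -1.237  0.18  -0.097] [ 0.5809 -0.0714  0.1294] [ 3.141 -0.456  0.191]
[-0.0028  0.0008 -0.0005] [-0.0004 -0.0007  0.0028]
t 16.375 F [-0.63  0.17  1.12] [0.12 0.15 0.19] M [-0.007 -0.617 -0.003] [0.009 0.006 0.014] face [0.0027 0.0008 0.0035] rot [3.1406 5.8275 0.1911] 0.01274369638060838
```

View pics/c7.png

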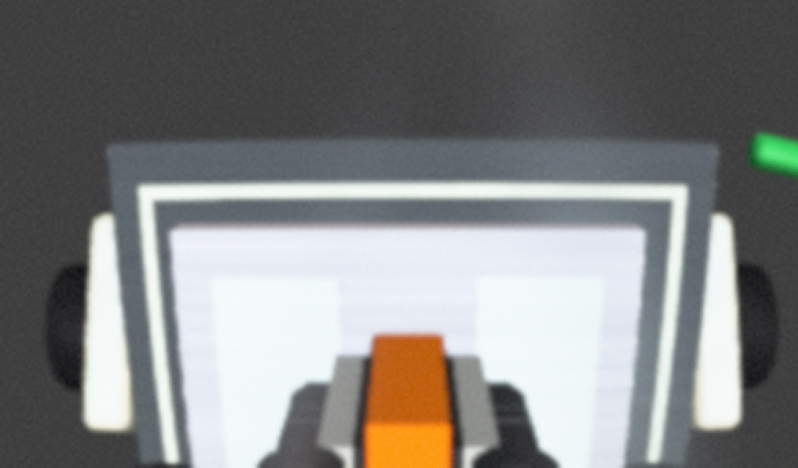

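To row units: 0.0008 m is 0.04, -0.0027 m is -0.135.

{"name": "pendant", "arguments": {"deltas": [0, -0.075, 0.04, 0, 0, 0, 0.002, 0, -0.135, 0.04, 0, 0, 0, 0.002, 0, -0.135, 0.04, 0.1, 0, 0, 0.002, 0, -0.135, 0.04, 0.1, 0, 0, 0.002], "lines": "1,1"}}

```text
clock: 16.98
```

```bash
python3 st.py; python3 go.py 0 .455 0 .188
```

```text
t 17.325 F [-0.72  0.26  1.39] [0.16 0.23 0.17] M [ 0.011 -0.602  0.01 ] [0.015 0.011 0.01 ] face [-0.     -0.      0.0015] rot [3.1416 5.8275 0.1889] 0.012749578162323336
17.375 q [ 0.032  0.482  0.076  2.167 -1.249  0.166 -0.08 ] [ 0.5795 -0.0725  0.1265] [ 3.142 -0.456  0.189]
[-0.0001  0.      0.0015] [-0.0004 -0.0007  0.0009]
```

{"name": "pendant", "arguments": {"deltas": [0, 0, 0, 0.075, 0, 0, 0, 0, 0, 0, 0.15, 0, 0, 0, 0, 0, 0, 0.15, 0, 0, 0], "lines": "1,1"}}

```text
clock: 17.75
```

```bash
python3 st.py
```

```text
t 18.1 F [-0.6  -0.69 -1.09] [0.11 0.14 0.21] M [ 0.198 -0.737  0.007] [0.008 0.016 0.009] face [ 0.0002 -0.     -0.0014] rot [3.1418 5.8278 0.189 ] 0.012324632493359765
```

{"name": "pendant", "arguments": {"deltas": [0, 0, 0, 0.1, 0, 0, 0, 0, 0, 0, 0.1, 0, 0, 0], "lines": "1,1"}}

```text
clock: 18.4
```

```bash
python3 st.py;python3 go.py 0 .455 0 .188
```

```text
t 18.75 F [-2.68 -1.1  -2.96] [0.13 0.16 0.19] M [ 0.308 -1.146  0.018] [0.01  0.015 0.011] face [ 0.0005 -0.0002 -0.0031] rot [3.1422 5.8289 0.1889] 0.012462612849065274
18.8 q [ 0.039  0.491  0.068  2.162 -1.263  0.162 -0.066] [ 0.582  -0.0723  0.1226] [-3.141 -0.454  0.189]
[-0.0006 -0.0002 -0.003 ] [-0.0009  0.0005  0.0008]
```

To row units: -0.004 m is -0.2, 0.004 m is 0.2.

{"name": "pendant", "arguments": {"deltas": [0, 0, 0, -0.2, 0, 0, 0, 0, 0.1, 0, -0.4, 0, -0.003, 0, 0, 0.2, 0, -0.4, 0, -0.003, 0, 0, 0.2, 0, -0.4, 0, -0.003, 0, 0, 0.2, 0, -0.4, 0, -0.003, 0], "lines": "1,1"}}

```text
clock: 19.42
```

```bash
python3 st.py;python3 go.py 0.004 .4525 0 .188
```

```text
t 19.775 F [-0.56  0.15  1.19] [0.18 0.2  0.15] M [-0.    -0.614 -0.01 ] [0.009 0.013 0.005] face [ 0.0045 -0.0003  0.0049] rot [3.1422 5.8318 0.1888] 0.01268397529690351
19.825 q [-0.021  0.478  0.144  2.157 -1.211  0.201 -0.127] [ 0.5821 -0.0723  0.1315] [-3.141 -0.451  0.189]
[-0.0046 -0.0003  0.001 ] [-0.0009  0.0011  0.0007]
```

To row units: 0.0065 m is 0.325, 0.0055 m is 0.275.

{"name": "pendant", "arguments": {"deltas": [0, 0, 0, 0.15, -0.0006, 0, 0, 0, 0, 0, 0.275, -0.0006, 0, 0, 0, 0, 0, 0.325, -0.0006, 0, 0, 0, 0, 0, 0.325, -0.0006, 0, 0], "lines": "1,1"}}

```text
clock: 20.32
```

```bash
python3 st.py
```

```text
t 20.675 F [-0.51 -0.95 -1.43] [0.11 0.17 0.12] M [ 0.284 -0.547 -0.001] [0.01  0.012 0.004] face [ 0.0046 -0.0002 -0.0015] rot [3.1416 5.8317 0.189 ] 0.012564776875669089
```

{"name": "pendant", "arguments": {"deltas": [0, 0, 0, 0.1, 0, 0, 0, 0, 0, 0, 0.1, 0, 0, 0], "lines": "1,1"}}

```text
clock: 20.98
```

```bash
python3 st.py;python3 go.py 0 .4525 0 .188
```

```text
t 21.325 F [-0.21 -1.65 -3.76] [0.12 0.15 0.17] M [ 0.422 -0.552 -0.021] [0.009 0.011 0.011] face [ 0.0046 -0.0002 -0.0035] rot [3.1416 5.8317 0.189 ] 0.012592242075428299
21.375 q [ 0.01   0.494  0.1    2.152 -1.232  0.177 -0.104] [ 0.5857 -0.0715  0.1239] [ 3.141 -0.451  0.189]
[-0.0046 -0.0002 -0.0035] [-0.0003  0.001   0.0009]
```

To row units: -0.005 m is -0.25, -0.004 m is -0.2.

{"name": "pendant", "arguments": {"deltas": [0, 0, 0, -0.2, 0, 0, 0, 0, 0, 0, -0.25, 0.004, 0.001, 0, 0, 0, 0, -0.25, 0.004, 0.001, 0, 0, 0, 0, -0.1, 0.004, 0.001, 0, 0, 0, 0, 0, 0.004, 0.001, 0], "lines": "1,1"}}

```text
clock: 22.0
```

{"name": "pendant", "arguments": {"deltas": [0, 0, 0, 0, 0, 0, 0], "lines": "1,1"}}

```text
clock: 22.12
```

```bash
python3 st.py;python3 go.py 0 .4525 0 .188
```

```text
t 22.475 F [-0.04  0.16 -3.17] [0.13 0.14 0.21] M [-0.187 -0.505 -0.021] [0.023 0.012 0.013] face [ 0.0046 -0.0003 -0.0035] rot [3.1455 5.8306 0.1889] 0.012520061472894209
22.525 q [ 0.019  0.494  0.092  2.151 -1.231  0.179 -0.102] [ 0.5858 -0.0716  0.124 ] [-3.138 -0.453  0.189]
[-0.0047 -0.0003 -0.0035] [-0.0041 -0.0001  0.0009]
```

To row units: -0.002 m is -0.1, 0.002 m is 0.1.

{"name": "pendant", "arguments": {"deltas": [0, 0, 0, -0.2, -0.0012, 0, 0, 0, 0, 0, -0.25, -0.0012, 0, 0, 0, 0, 0, -0.1, -0.0012, 0, 0, 0, 0, 0, 0.025, -0.0012, 0, 0, 0, 0, 0, 0.1, -0.0012, 0, 0], "lines": "1,1"}}

```text
clock: 23.15
```

{"name": "pendant", "arguments": {"deltas": [0, 0, 0, 0, 0, 0, 0], "lines": "1,1"}}

```text
clock: 23.28
```

```bash
python3 st.py;python3 go.py 0 .4525 0 .188
```

```text
t 23.625 F [ 0.59 -2.43 -5.08] [0.13 0.17 0.19] M [ 0.375 -0.473 -0.029] [0.02  0.015 0.007] face [ 0.0046 -0.0001 -0.0055] rot [3.1446 5.8306 0.189 ] 0.012936522365660862
23.675 q [ 0.025  0.498  0.082  2.15  -1.237  0.172 -0.096] [ 0.5866 -0.0713  0.1222] [-3.139 -0.453  0.189]
[-0.0047 -0.0001 -0.0055] [-0.0033 -0.0001  0.0009]
```

To row units: -0.0004 m is -0.02.

{"name": "pendant", "arguments": {"deltas": [0, 0, -0.02, 0, 0, 0, 0, 0, 0, -0.02, 0, 0, 0, 0], "lines": "1,1"}}

```text
clock: 23.92
```

```bash
python3 st.py; python3 snap.py w8
python3 - <<'E'
from h import *
cv2.imwrite('pics/s8.png',bot.grab_frame('side'))
a=crop(cv2.imread('pics/w8.png'),170,110,290,170,2.2);b=crop(cv2.imread('pics/s8.png'),310,190,70,70,3)[:200]
o=np.zeros((580,640,3),np.uint8);o[:374,:638]=a;o[377:577,:210]=b;cv2.imwrite('pics/c8.png',o)
E
```

```text
t 24.275 F [ 0.44 -0.23 -4.99] [0.21 0.2  0.18] M [-0.071 -0.395 -0.038] [0.023 0.007 0.01 ] face [ 0.0046 -0.     -0.0055] rot [3.144  5.8306 0.1888] 0.012404229384121076
```

View pics/c8.png

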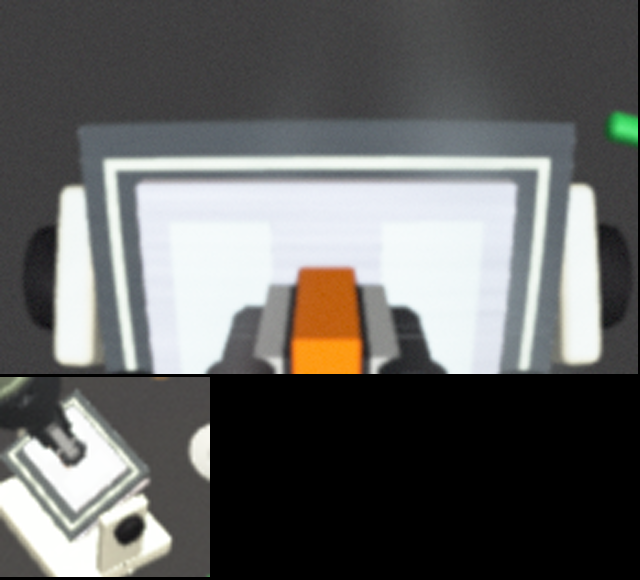

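```bash
python3 -c "
from workcell import bot
print(bot.job_done())"
```

```text
the job is handed in; nothing more can be done
None
```

I handed the job in at about 24 s with the orange carrier still gripped and flush on the sloped plate. It is inside the white outline about 5 mm up-slope of centre, with its long side along the outline's. It presses in with about 6 N, which I estimate at roughly 5 mm of spring travel. On the way, joint 5 briefly read -1.263 against its -1.26 limit; I backed off and re-approached, and `job_done()` gave no verdict.

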